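Stack a layered blank on the glue-up jig, start the timer and sweep up

TASK

Build up the blank on the glue-up jig: lower the film-backed wooden layers that are on the bench (two or three of them) one after another over its four posts, largest at the bottom and smallest on top, and the steel caul over them all as the weight, each right down flat; only when that stack is complete, start the bond timer by pressing its large round membrane key until you feel firm resistance and holding it half a second, without ramming it and without pressing the small clear key. While it bonds, sweep all the wooden offcuts well inside the scrap pan with the push block - do not take or push them with the fingers - and stand the push block back on its rubber pad. Leave the shell models and sanding blocks where they are.

Things in the scene. Friction and masses are not known exactly. Their poses are not given: they have to be found in the camera images.
- jig_seat (a point): the glue-up jig, fixed: an aluminium bar 150 x 44 mm whose flat top is 20 mm above the bench, on two feet 64 mm wide, with four upright 9 mm steel dowel posts standing 60 mm above that top at x = +-40, y = +-12 mm, their last 10 mm tapered to 3 mm. Point at the middle of the bar's top face; x along the bar, z up
- layer_large_c (a point): the large layer: dark wooden board 150 x 54 x 14 mm with four 13 mm holes straight through at x = +-40, y = +-12 mm from its middle (the pattern of the jig's posts; either way round fits). Starts lying flat on the bench, picked up across its 54 mm width. Point at its centre, 7 mm above its underside; x along its length, y across its width, z up. May be absent (None)
- layer_middle_c (a point): the middle layer: dark wooden board 128 x 50 x 14 mm with four 13 mm holes straight through at x = +-40, y = +-12 mm from its middle (the pattern of the jig's posts; either way round fits). Starts lying flat on the bench, picked up across its 50 mm width. Point at its centre, 7 mm above its underside; x along its length, y across its width, z up. May be absent (None)
- layer_small_c (a point): the small layer: dark wooden board 106 x 48 x 14 mm with four 13 mm holes straight through at x = +-40, y = +-12 mm from its middle (the pattern of the jig's posts; either way round fits). Starts lying flat on the bench, picked up across its 48 mm width. Point at its centre, 7 mm above its underside; x along its length, y across its width, z up. May be absent (None)
- caul_c (a point): the caul: bare steel pressure plate 120 x 50 x 12 mm with four 13 mm holes straight through at x = +-40, y = +-12 mm from its middle (the pattern of the jig's posts; either way round fits). Starts lying flat on the bench, picked up across its 50 mm width. Point at its centre, 6 mm above its underside; x along its length, y across its width, z up. Weighs about 0.5 kg; always there
- start_key_top (a point): middle of the upper face of the start key: the large round (32 mm) white membrane key on the deck of the fixed grey timer (110 x 120 mm). The key stands 2.5 mm proud of the deck, which is 40 mm above the bench; it is pressed straight down. z up; x points from the front of the timer to its display, which rises 28 mm above the deck from 41 mm beyond the key
- start_key (a joint): travel of the start key, 0 at rest to 0.0012 m bottomed. It hardly moves: it trips at 0.0009 m, at about 4 N, and bottoms at 5 N. Press until 6 to 10 N is felt; its reading is noisy (0.3 mm), so average it
- clear_key_top (a point): middle of the upper face of the clear key, the small round (18 mm) white key 58 mm to the side of the start key on the same deck, which works at the same force
- clear_key (a joint): travel of the clear key, 0 at rest to 0.0012 m
- pan_mouth (a point): the scrap pan, fixed: a grey sheet-steel tray with three walls 40 mm high and 3 mm thick and an open front flush with the bench, 220 mm wide inside and 150 mm deep. Point on the bench in the middle of the open front; x points into the pan, square to the front, y along the front, z up
- push_block_c (a point): the push block, a wooden hand tool standing on its flat sole: sole 140 x 60 x 20 mm, and on top of it along its length an upright grip rib 100 mm long, 22 mm thick and 62 mm high (82 mm over all, 0.2 kg). Point at its centre, 41 mm above its underside; x along its length, y across, z up. Grip the rib across its thickness; push with a long side of the sole
- pad_c (a point): the push block's rubber pad, fixed, 164 x 80 x 3 mm; point at the middle of its upper face, x along its length. The push block starts on it
- offcut0_c (a point): loose brown wooden offcut 62 x 30 x 24 mm lying flat on the bench. Point at its centre, 12 mm above its underside; x along its length. May be absent (None)
- offcut1_c (a point): loose brown wooden offcut 60 x 34 x 26 mm lying flat on the bench. Point at its centre, 13 mm above its underside; x along its length. May be absent (None)
- offcut2_c (a point): loose brown wooden offcut 60 x 28 x 24 mm lying flat on the bench. Point at its centre, 12 mm above its underside; x along its length. May be absent (None)
- offcut3_c (a point): loose brown wooden offcut 62 x 32 x 22 mm lying flat on the bench. Point at its centre, 11 mm above its underside; x along its length. May be absent (None)
- shell_a: bystander, to be left alone: dark shell model (120 x 72 x 38 mm dome); origin under its middle
- shell_b: bystander, to be left alone: brown shell model (116 x 70 x 36 mm dome); origin under its middle
- shell_c: bystander, to be left alone: white shell model (120 x 72 x 38 mm dome); origin under its middle
- sanding_a: bystander, to be left alone: wooden sanding block with a grey face (70 x 45 x 31 mm); origin under its middle
- sanding_b: bystander, to be left alone: wooden sanding block with a grey face (70 x 45 x 31 mm); origin under its middle
- sanding_c: bystander, to be left alone: wooden sanding block with a grey face (70 x 45 x 31 mm); origin under its middle
Things that resemble listed ones, but are neither listed nor needed, are in the scene too. What is shaped like the part that bears offcut0_c but purple or turquoise is not meant. Leave any purple look-alike of the part that bears layer_small_c alone.

How it is judged:
By the outcome, as a careful person would: the job done as asked, in the order asked, and still so for the second after the job is handed in, with the robot touching nothing.
Of layer_large, layer_middle, layer_small only 2 to 3 are there at a start; the rules pass over those that are not, and their reading is None.
Of offcut0, offcut1, offcut2, offcut3 only 2 to 4 are there at a start; the rules pass over those that are not, and their reading is None.
At some moment in a run one of offcut0, offcut1, offcut2, offcut3, push_block may be knocked a few centimetres aside while the robot is not near it.
Once in a run the grip may slacken for a moment while it holds something.
It also fails if it takes over 200 s, if anything falls off the work surface, if the arm or the gripper's body presses on something with over 40 N, if the wrist force passes 120 N, or if a joint passes its speed limit or range.

ROBOT

A 6-joint arm with a two-finger parallel gripper is mounted at the origin on the work surface. World frame = base frame: x ahead of the robot, y to its left, z up, the work surface at z = 0. Lengths are in mm, angles in rad, forces in N, time in s.
With the tool pointing down it reaches from about 325 to 900 mm from the base axis. Payload 6.1 kg.
Tool frame: the origin (TCP) lies at the very end of the fingers, on their centre line; the grasp point (between the pads) lies 19 mm behind it (robot.grip_point_offset is the distance from the TCP to the grasp point, in mm); z points along the fingers, y is the line along which they close (so a half turn about z gives the same grasp; the last joint's range is limited). The gripper opens to 87 mm and grips with 3 to 60 N. Pads are 19 mm wide; open, the fingers measure 117 mm over their backs; the gripper's body (75 mm by 190 mm) begins 51 mm behind the grasp point.
Start: joints at [-1.425, 0.22, 1.526, -0, 1.395, -0.126], TCP at [167.784, -602.05, 222.538] pointing down, gripper open.
Joint ranges: [-2.98, 2.98], [-0.91, 2.08], [0.09, 2.57], [-1.24, 4.39], [0.2, 2.65], [-2.68, 2.68]. Speed limits (rad/s): [2.57, 2.57, 3.01, 3.14, 3.14, 3.14].

INTERFACE

Orientations are given as a unit quaternion [w, x, y, z].
In Python, from bench import robot gives the robot as it stands.
- The arm moves only by the tool drive_tool, never from a script. Its argument "plan" is a list of rows, each a list of 3 entries, a list of its own where there are three numbers: the turn, a rotation vector about the world's x, y, z in rad, then the shift along the world's x, y, z in m, then the finger opening in m, from 0 to 0.087. In form: [[[wx, wy, wz], [tx, ty, tz], grip], ...]. A call has exactly 8 rows; each row shifts and turns the commanded pose from where the row before left it; what a row does not reach is not made up. A row lasts 1/12 s, in which the tool goes at most 41.7 mm and 7.16 degrees, less where a joint would pass 70% of its speed; a pose out of reach is approached as far as the arm can. A call is refused whole if a number of a shift passes 0.0417 or a number of a turn 0.125, either way. A call with a gripper value outside its range is refused whole. The fingers move at their own pace and stop on an object; the grip force is fixed at half the most. Time passes only in rows, so rows that do not move let the fingers close, or fill a call up. It gives the time, the measured TCP pose, the force, the opening and the grip force at its end, in the units of the state.
- robot.get_state(): the state, without advancing time (a new reading comes with each control period).
- robot.capture(name): name is "scene" or "top"; returns (picture, depth): 480x640x3 uint8, blue, green, red; 480x640 float32, mm along the optical axis (not along the pixel's ray), 0 where there is no reading.
- robot.camera_info(name): a dict with "vfov" (degrees; the focal length in pixels is half the picture's height over the tangent of half this angle, whatever the lens; pixels are square), "cx", "cy" (the principal point, pixels), "R" (3x3) and "t" (3): a world point X has camera coordinates R X + t. Camera axes: x right, y down, z forward; pixel columns grow to the right and rows downward; lengths in mm; the calibration is good to about 2 mm. A picture is of the moment at which its call begins. camera_info takes no time and is no camera call.
- robot.sign_off(): hands the job in; it is judged then, once.
Trained networks look in the newest picture that a camera, given by its name, has taken for a name from the list of things; names that differ only in an ending like _2 or _b are one class to them, and where a whole thing is asked for, a point or a joint stands for the part that bears it (a point fixed in the world has none). Each returns a list of dicts, best first, with "score" (0 to 1); they miss things now and then, are a little off and sometimes report something else, mostly with a low value. They report only what shows in the picture. A call takes as long as a camera call. They do not tell look-alikes from the thing itself.
- robot.search_frame(query, camera): "at" ([row, column] in pixels, amid what is visible of it).
- robot.spot_point(query, camera): "at" ([row, column] in pixels: a listed point, or the origin of a listed thing).
The state is a dict: "t": time; "joint_pos": joint angles; "qd": joint speeds; "joint_torque": joint torques, N m; "eef_pos": TCP position; "tcp_rot": TCP orientation; "contact_force": force on the tool from outside, world axes, zero at the start; "ft_torque": the same for the moment, N m; "gripper_width": finger opening in mm; "gripper_force": force on a finger pad.
Only numpy, scipy, OpenCV 4.12 (cv2) and the standard library are available. Lean on these libraries where they do the work, as an engineer would, in place of code of your own. Each camera call takes 0.05 s, during which the arm holds its last target. There are 200 camera calls.

## Working session

There is one attempt and no reset: what is moved stays moved. The work goes in short steps, Python scripts to look and compute and a tool call to move; the robot and the scene stay as the last step left them, time stands still between calls to the robot, and variables do not carry over. Pictures are saved under pics/ and viewed, at most 14 in all, crops included, and the job is handed in when it is done.

Besides the shell and the picture viewer there is one more tool, called as name([rows], argument=value, ...), one row to a line, values as JSON. drive_tool: Moves the arm, as the interface text tells. Its arguments: {"type":"object","properties":{"plan":{"type":"array","items":{"type":"array"}}},"required":["plan"]}

```bash
ls; mkdir -p pics; cat > h.py <<'E'
import numpy as np, cv2
from bench import robot
def cam(n):
    c=robot.camera_info(n); f=240/np.tan(np.radians(c["vfov"])/2); return f,c["cx"],c["cy"],np.array(c["R"]),np.array(c["t"])
def cap(n):
    im,d=robot.capture(n); return np.array(im),np.array(d)
def px2w(n,r,c,z=None,d=None):
    f,cx,cy,R,t=cam(n); ray=np.array([(c-cx)/f,(r-cy)/f,1.])
    o=-R.T@t; v=R.T@ray
    s=d if d is not None else (z-o[2])/v[2]
    return o+s*v
def cloud(n,d):
    f,cx,cy,R,t=cam(n); r,c=np.mgrid[0:480,0:640]
    P=np.stack([(c-cx)/f*d,(r-cy)/f*d,d],-1)
    return (P-t)@R
def w2px(n,X):
    f,cx,cy,R,t=cam(n); p=R@np.array(X)+t; return p[1]/p[2]*f+cy,p[0]/p[2]*f+cx
E
python3 - <<'E'
from h import *
for n in("scene","top"):
    im,d=cap(n); cv2.imwrite(f"pics/{n}0.png",im); np.savez(f"pics/{n}0.npz",im=im,d=d)
    print(n,cam(n), (d==0).mean())
for q,z in [("jig_seat",20),("layer_large_c",7),("layer_middle_c",7),("layer_small_c",7),("caul_c",6),("start_key_top",42.5),("clear_key_top",42.5),("pan_mouth",0),("push_block_c",41),("pad_c",3),("offcut0_c",12),("offcut1_c",13),("offcut2_c",12),("offcut3_c",11)]:
    print(q,[(round(a["score"],2),np.round(a["at"]).tolist(),px2w("top",*a["at"],z=z).round()[:2].tolist()) for a in robot.spot_point(q,"top")])
print(robot.get_state())
E
```

```text
pics
scene (np.float64(537.5000872504442), 317.37253112152456, 235.1538937119268, array([[ 0.64725321,  0.76226441,  0.00403207],
       [ 0.56008728, -0.47197942, -0.680836  ],
       [-0.51707399,  0.4429316 , -0.7324248 ]]), array([-400.86719396, -217.14433725, 1471.69058107])) 0.003896484375
top (np.float64(487.47988559570905), 314.42957569515124, 238.60878364258738, array([[-0.00354278, -0.99995112,  0.00923063],
       [-0.99510094,  0.00261329, -0.09882955],
       [ 0.0988006 , -0.00953554, -0.99506156]]), array([  66.92885829,  546.16037812, 1311.71804207])) 0.0038118489583333333
jig_seat [(0.8, [280.0, 188.0], [434.0, 410.0]), (0.49, [265.0, 434.0], [473.0, -264.0])]
layer_large_c [(0.39, [185.0, 327.0], [699.0, 29.0]), (0.22, [237.0, 192.0], [555.0, 406.0])]
layer_middle_c [(0.87, [240.0, 194.0], [546.0, 398.0])]
layer_small_c [(0.95, [328.0, 163.0], [305.0, 478.0]), (0.42, [180.0, 328.0], [713.0, 25.0]), (0.2, [162.0, 397.0], [767.0, -169.0])]
caul_c [(0.84, [284.0, 271.0], [423.0, 185.0]), (0.72, [176.0, 236.0], [728.0, 285.0])]
start_key_top [(0.44, [186.0, 331.0], [690
[... 547 characters left out ...]
507448e+00,  2.20344323e-01,  1.52647341e+00, -2.20038439e-05,
        1.39467255e+00, -1.26106730e-01]), 'qd': array([-2.18421776e-03, -8.09137001e-04,  6.76503656e-05, -1.39533568e-03,
        8.13122698e-04, -1.54273604e-04]), 'joint_torque': array([-6.00943508e-07, -4.94499600e+01, -3.87695682e+01,  6.98429975e-02,
        4.64761897e-02, -9.42868780e-06]), 'eef_pos': array([ 167.79612269, -602.07382674,  222.58625654]), 'tcp_rot': array([ 5.12877293e-05,  9.90777600e-01,  1.35498134e-01, -1.03293211e-05]), 'contact_force': array([-0.08779043,  0.7567436 ,  0.58916038]), 'ft_torque': array([ 0.00874933, -0.00427678,  0.03580095]), 'gripper_force': 0.0, 'gripper_width': 87.10833737346235}
```

View pics/top0.png

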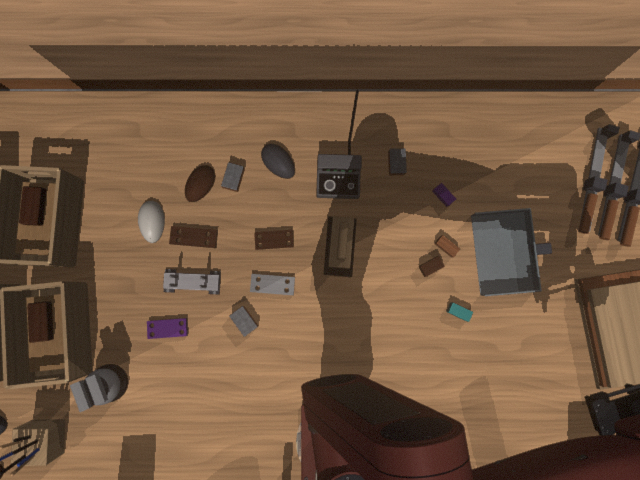

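View pics/scene0.png

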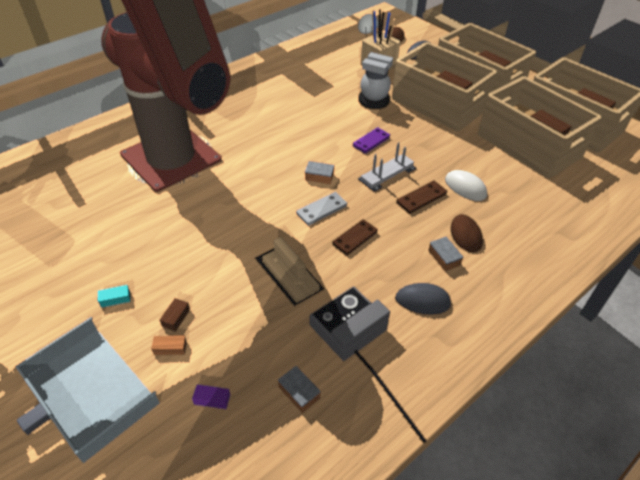

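Top view: jig (280,190), two dark layers at (236,193) and (238,274), caul (285,272), timer (175,339) with start key left (185,330). The push block is on its pad at (246,340), brown offcuts are at (243,447) and (265,431), and the purple and turquoise decoys are to be ignored. The scene view agrees. Now I'll measure with depth.

```bash
cat >> h.py <<'E'
def blob(n,d,xy,zlo,zhi,rad=90,near=True):
    "connected depth blob whose world height is in (zlo,zhi) around xy -> centre, dims, angle of long axis, mean z"
    P=cloud(n,d); m=((P[...,2]>zlo)&(P[...,2]<zhi)&(np.hypot(P[...,0]-xy[0],P[...,1]-xy[1])<rad)&(d>0)).astype(np.uint8)
    k,l,s,c=cv2.connectedComponentsWithStats(m)
    if k<2: return None
    best=1+int(np.argmax(s[1:,4])); Q=P[l==best]
    (cx,cy),(w,h),a=cv2.minAreaRect(Q[:,:2].astype(np.float32))
    mu=Q[:,:2].mean(0); ev,V=np.linalg.eigh(np.cov(Q[:,:2].T)); v=V[:,1]
    return dict(mean=mu.round(1),rect=(round(cx,1),round(cy,1)),dims=sorted((round(w),round(h))),ang=round(float(np.degrees(np.arctan2(v[1],v[0])))%180,1),z=round(float(np.median(Q[:,2])),1),sd=np.sqrt(ev*12).round(),n=len(Q))
E
python3 - <<'E'
from h import *
D={n:np.load(f"pics/{n}0.npz")["d"] for n in("scene","top")}
for nm,xy,lo,hi,rad in [("jigbar",(434,410),10,27,110),("L1",(555,400),6,25,85),("L2",(550,177),6,25,85),("caul",(423,185),6,25,85),("block rib",(535,-5),60,100,85),("block sole",(535,-5),12,30,90),("off a",(535,-305),12,40,50),("off b",(466,-260),12,40,45),("timer deck",(690,0),32,60,100),("pan",(500,-450),15,60,180)]:
    for n in D: print(nm,n,blob(n,D[n],xy,lo,hi,rad))
for n in D:
    P=cloud(n,D[n]); m=(np.hypot(P[...,0]-470,P[...,1]-200)<300)&(abs(P[...,2])<8); print(n,"bench z",np.median(P[m][:,2]),P[m][:,2].std())
im=np.load("pics/top0.npz")["im"]
cv2.imwrite("pics/c1.png",np.hstack([cv2.resize(im[130:310,155:235],None,fx=3.3,fy=3.3,interpolation=2),cv2.resize(im[130:310,235:370],None,fx=3.3,fy=3.3,interpolation=2)]))
E
```

```text
jigbar scene {'mean': array([436.9, 393.9]), 'rect': (435.3, 400.7), 'dims': [51, 154], 'ang': 86.4, 'z': 16.6, 'sd': array([ 47., 151.]), 'n': 629}
jigbar top {'mean': array([431.2, 401.1]), 'rect': (433.0, 403.1), 'dims': [52, 151], 'ang': 87.7, 'z': 20.4, 'sd': array([ 45., 152.]), 'n': 816}
L1 scene {'mean': array([557.2, 396.3]), 'rect': (557.5, 397.4), 'dims': [55, 133], 'ang': 85.2, 'z': 10.7, 'sd': array([ 53., 131.]), 'n': 721}
L1 top {'mean': array([554.3, 401. ]), 'rect': (555.7, 400.3), 'dims': [53, 131], 'ang': 84.7, 'z': 14.2, 'sd': array([ 51., 129.]), 'n': 799}
L2 scene {'mean': array([549.7, 173.7]), 'rect': (548.3, 175.5), 'dims': [52, 111], 'ang': 93.6, 'z': 10.9, 'sd': array([ 51., 106.]), 'n': 696}
L2 top {'mean': array([546.4, 178.6]), 'rect': (547.9, 178.6), 'dims': [53, 107], 'ang': 94.1, 'z': 14.2, 'sd': array([ 50., 103.]), 'n': 617}
caul scene {'mean': array([425.7, 177.6]), 'rect': (425.5, 178.9), 'dims': [56, 122], 'ang': 85.8, 'z': 8.9, 'sd': array([ 53., 122.]), 'n': 643}
caul top {'mean': array([422.5, 182. ]), 'rect': (422.6, 183.3), 'dims': [51, 123]
[... 1270 characters left out ...]
ene {'mean': array([699. , -11.4]), 'rect': (717.0, -4.7), 'dims': [103, 122], 'ang': 101.3, 'z': 38.3, 'sd': array([ 69., 129.]), 'n': 1457}
timer deck top {'mean': array([6.994e+02, 1.000e-01]), 'rect': (699.4, -0.1), 'dims': [74, 119], 'ang': 87.1, 'z': 40.8, 'sd': array([ 74., 120.]), 'n': 1148}
pan scene {'mean': array([ 519.2, -496. ]), 'rect': (513.5, -484.6), 'dims': [199, 233], 'ang': 4.0, 'z': 36.2, 'sd': array([191., 320.]), 'n': 2725}
pan top {'mean': array([ 515.6, -513.7]), 'rect': (511.0, -481.9), 'dims': [202, 229], 'ang': 7.4, 'z': 39.8, 'sd': array([167., 267.]), 'n': 885}
scene bench z -2.7511554087167647 2.5087285901654592
top bench z 0.2990324448040177 2.8047733375454977
```

View pics/c1.png

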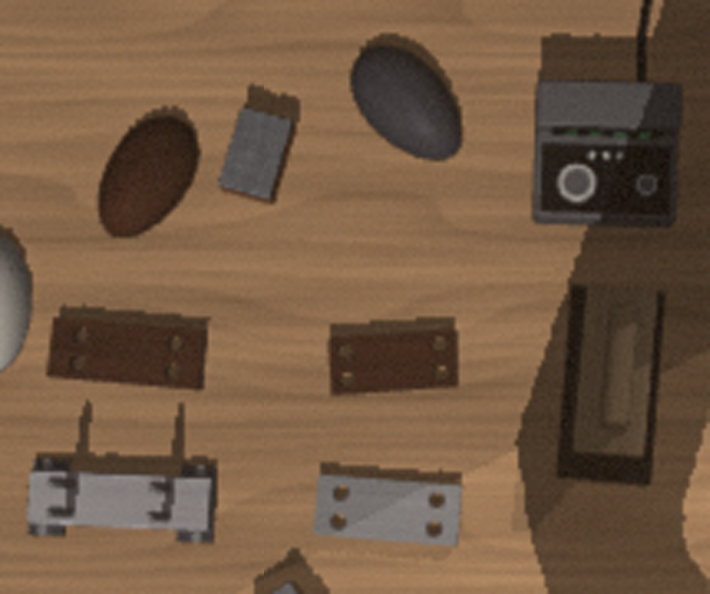

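Only the middle layer (131 mm, at 556,400) and the small layer (107 mm, at 548,179) are present. I'll fetch the middle layer first.

drive_tool([
  [[0,0,0.0377],[0.0121,0.0313,0],0.087],
  [[0,0,0.0377],[0.0121,0.0313,0],0.087],
  [[0,0,0.0377],[0.0121,0.0313,0],0.087],
  [[0,0,0.0377],[0.0121,0.0313,0],0.087],
  [[0,0,0.0377],[0.0121,0.0313,0],0.087],
  [[0,0,0.0377],[0.0121,0.0313,0],0.087],
  [[0,0,0.0377],[0.0121,0.0313,0],0.087],
  [[0,0,0.0377],[0.0121,0.0313,0],0.087],
])

```text
t: 1.47
eef_pos: [264.9, -350.2, 222.7]
tcp_rot: [0.0, 0.959, 0.283, 0.0]
contact_force: [0.1, -0.9, -0.1]
gripper_width: 86.9
gripper_force: 0.0
```

drive_tool([
  [[0,0,0.0377],[0.0121,0.0313,0],0.087],
  [[0,0,0.0377],[0.0121,0.0313,0],0.087],
  [[0,0,0.0377],[0.0121,0.0313,0],0.087],
  [[0,0,0.0377],[0.0121,0.0313,0],0.087],
  [[0,0,0.0377],[0.0121,0.0313,0],0.087],
  [[0,0,0.0377],[0.0121,0.0313,0],0.087],
  [[0,0,0.0377],[0.0121,0.0313,0],0.087],
  [[0,0,0.0377],[0.0121,0.0313,0],0.087],
])

```text
t: 2.13
eef_pos: [361.7, -99.8, 223.0]
tcp_rot: [0.001, 0.905, 0.424, 0.0]
contact_force: [0.6, -0.1, -0.4]
gripper_width: 87.3
gripper_force: 0.0
```

drive_tool([
  [[0,0,0.0377],[0.0121,0.0313,0],0.087],
  [[0,0,0.0377],[0.0121,0.0313,0],0.087],
  [[0,0,0.0377],[0.0121,0.0313,0],0.087],
  [[0,0,0.0377],[0.0121,0.0313,0],0.087],
  [[0,0,0.0377],[0.0121,0.0313,0],0.087],
  [[0,0,0.0377],[0.0121,0.0313,0],0.087],
  [[0,0,0.0377],[0.0121,0.0313,0],0.087],
  [[0,0,0.0377],[0.0121,0.0313,0],0.087],
])

```text
t: 2.8
eef_pos: [458.5, 151.0, 222.8]
tcp_rot: [0.0, 0.831, 0.556, 0.0]
contact_force: [0.7, -0.0, 0.3]
gripper_width: 87.2
gripper_force: 0.0
```

drive_tool([
  [[0,0,0.0377],[0.0121,0.0313,0],0.087],
  [[0,0,0.0377],[0.0121,0.0313,0],0.087],
  [[0,0,0.0377],[0.0121,0.0313,0],0.087],
  [[0,0,0.0377],[0.0121,0.0313,0],0.087],
  [[0,0,0.0377],[0.0121,0.0313,0],0.087],
  [[0,0,0.0377],[0.0121,0.0313,0],0.087],
  [[0,0,0.0377],[0.0121,0.0313,0],0.087],
  [[0,0,0],[0.0,0.0,0],0.087],
])

```text
t: 3.47
eef_pos: [543.4, 373.0, 221.0]
tcp_rot: [-0.001, 0.75, 0.661, 0.0]
contact_force: [-1.1, 0.4, -0.6]
gripper_width: 87.0
gripper_force: 0.0
```

drive_tool([
  [[0,0,0.0165],[0.0061,0.0137,-0.035],0.087],
  [[0,0,0.0165],[0.0062,0.0136,-0.035],0.087],
  [[0,0,0],[0,0,-0.035],0.087],
  [[0,0,0],[0,0,-0.035],0.087],
  [[0,0,0],[0,0,-0.03],0.087],
  [[0,0,0],[0,0,-0.024],0.087],
  [[0,0,0],[0,0,-0.015],0.087],
  [[0,0,0],[0,0,-0.007],0.087],
])

```text
t: 4.13
eef_pos: [553.4, 394.3, 3.5]
tcp_rot: [-0.001, 0.741, 0.672, -0.002]
contact_force: [-0.4, -0.1, -0.6]
gripper_width: 86.9
gripper_force: 0.0
```

drive_tool([
  [[0,0,0],[0,0,-0.001],0.087],
  [[0,0,0],[0,0,0],0.045],
  [[0,0,0],[0,0,0],0.03],
  [[0,0,0],[0,0,0],0.03],
  [[0,0,0],[0,0,0],0.03],
  [[0,0,0],[0,0,0],0.03],
  [[0,0,0],[0,0,0],0.03],
  [[0,0,0],[0,0,0],0.03],
])

```text
t: 4.8
eef_pos: [555.3, 395.7, 6.0]
tcp_rot: [0.0, 0.741, 0.672, 0.0]
contact_force: [-0.5, -0.6, 1.6]
gripper_width: 49.7
gripper_force: 30.0
```

```bash
python3 - <<'E'
from h import *
from scipy.ndimage import label
for n in("top","scene"):
    d=np.load(f"pics/{n}0.npz")["d"];P=cloud(n,d)
    m=(P[...,2]>32)&(P[...,2]<95)&(np.hypot(P[...,0]-433,P[...,1]-403)<110)
    l,k=label(m,np.ones((3,3)))
    for i in range(1,k+1):
        Q=P[l==i]
        if len(Q)<4: continue
        print(n,len(Q),Q.min(0).round(),Q.max(0).round(),Q.mean(0).round(1), Q[Q[:,2]>Q[:,2].max()-15].mean(0).round(1))
    # bar strictly by height, with width restricted
    m=(abs(P[...,2]-(20 if n=="top" else 17))<3.5)&(np.hypot(P[...,0]-433,P[...,1]-403)<110)
    Q=P[m][:,:2].astype(np.float32); print(n,"bar",cv2.minAreaRect(Q),len(Q))
E
```

```text
top 23 [442. 437.  33.] [450. 445.  81.] [444.9 440.8  60.9] [444.9 441.7  73.6]
top 18 [439. 359.  35.] [445. 366.  82.] [441.6 360.9  63.7] [441.8 362.   74.7]
top 20 [418. 439.  36.] [424. 446.  78.] [420.9 441.7  62.1] [420.9 442.3  72.3]
top 17 [415. 359.  37.] [421. 366.  81.] [417.7 362.   62.5] [417.8 362.8  72.7]
top bar ((435.3254089355469, 404.4278564453125), (210.35829162597656, 151.0338897705078), 4.035552501678467) 679
scene 45 [419. 434.  32.] [431. 446.  79.] [424.6 439.6  55.3] [423.6 441.   69.5]
scene 46 [443. 434.  33.] [453. 444.  75.] [448.5 437.9  54.3] [447.7 438.8  66.6]
scene 46 [415. 355.  34.] [425. 365.  79.] [420.5 359.9  55.6] [420.2 360.1  70. ]
scene 47 [440. 353.  32.] [451. 364.  75.] [444.8 358.4  54.5] [444.7 358.5  68. ]
scene bar ((444.5135498046875, 414.8643798828125), (167.486328125, 161.69496154785156), 33.525325775146484) 512
```

Grasped (49.7 mm). I'll lift it, carry it over the jig, then check how it lines up with the posts.

drive_tool([
  [[0,0,0],[0,0,0.015],0.03],
  [[0,0,0],[0,0,0.025],0.03],
  [[0,0,0],[0,0,0.03],0.03],
  [[0,0,0],[0,0,0.025],0.03],
  [[0,0,0.0],[0,0,0.005],0.03],
  [[0,0,0.02],[-0.02,0,0],0.03],
  [[0,0,0.02],[-0.025,0,0],0.03],
  [[0,0,0.019],[-0.025,0.003,0],0.03],
])

```text
t: 5.47
eef_pos: [484.6, 397.8, 105.7]
tcp_rot: [0.0, 0.721, 0.693, -0.0]
contact_force: [0.3, -0.2, -1.0]
gripper_width: 49.6
gripper_force: 30.0
```

drive_tool([
  [[0,0,0],[-0.025,0,0],0.03],
  [[0,0,0],[-0.018,0,0],0.03],
  [[0,0,0],[-0.008,0,0],0.03],
  [[0,0,0],[-0.003,0,0],0.03],
  [[0,0,0],[0,0,0],0.03],
  [[0,0,0],[0,0,0],0.03],
  [[0,0,0],[0,0,0],0.03],
  [[0,0,0],[0,0,0],0.03],
])

```text
t: 6.13
eef_pos: [432.2, 398.4, 105.6]
tcp_rot: [0.0, 0.721, 0.693, 0.0]
contact_force: [0.4, 0.2, -0.1]
gripper_width: 49.7
gripper_force: 30.0
```

```bash
python3 - <<'E'
from h import *
s=robot.get_state(); p=s["eef_pos"]; print(p,s["tcp_rot"],s["gripper_width"])
for n in("scene","top"):
    im,d=cap(n); np.savez(f"pics/{n}1.npz",im=im,d=d)
    cz=p[2]+8
    print(n,blob(n,d,(432,402),cz-12,cz+9,85)); 
    if n=="scene": cv2.imwrite("pics/s1.png",cv2.resize(im[60:260,290:530],None,fx=3,fy=3,interpolation=2))
E
```

```text
[432.19182803 398.43279979 105.5817575 ] [1.01307134e-04 7.20810778e-01 6.93131860e-01 1.88924424e-04] 49.68336767665474
scene {'mean': array([434.6, 376.4]), 'rect': (434.5, 383.1), 'dims': [71, 98], 'ang': 95.1, 'z': 110.3, 'sd': array([65., 87.]), 'n': 550}
top {'mean': array([431.1, 361.5]), 'rect': (431.4, 361.9), 'dims': [45, 49], 'ang': 178.8, 'z': 113.8, 'sd': array([48., 51.]), 'n': 337}
```

View pics/s1.png

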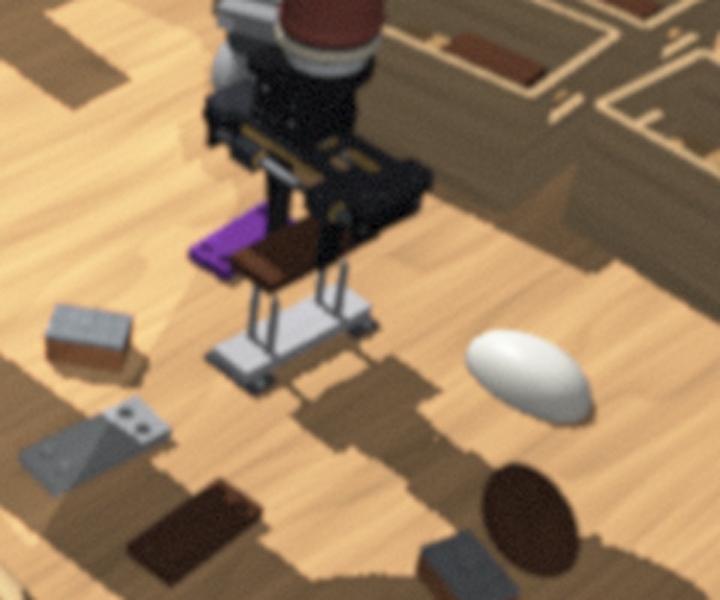

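The layer's low end shows at y≈340, so its centre is at about 403.5, close to the jig's. I'll nudge x by −1 mm and go down slowly.

drive_tool([
  [[0,0,0],[-0.001,0,-0.006],0.03],
  [[0,0,0],[0,0,-0.006],0.03],
  [[0,0,0],[0,0,-0.004],0.03],
  [[0,0,0],[0,0,-0.003],0.03],
  [[0,0,0],[0,0,-0.003],0.03],
  [[0,0,0],[0,0,-0.003],0.03],
  [[0,0,0],[0,0,0],0.03],
  [[0,0,0],[0,0,0],0.03],
])

```text
t: 6.9
eef_pos: [430.1, 398.5, 80.3]
tcp_rot: [-0.0, 0.721, 0.693, -0.0]
contact_force: [0.0, -0.0, -0.7]
gripper_width: 49.7
gripper_force: 30.0
```

drive_tool([
  [[0,0,0],[0,0,-0.002],0.03],
  [[0,0,0],[0,0,-0.002],0.03],
  [[0,0,0],[0,0,-0.002],0.03],
  [[0,0,0],[0,0,0],0.03],
  [[0,0,0],[0,0,0],0.03],
  [[0,0,0],[0,0,0],0.03],
  [[0,0,0],[0,0,0],0.03],
  [[0,0,0],[0,0,0],0.03],
])

```text
t: 7.57
eef_pos: [430.2, 398.6, 74.7]
tcp_rot: [0.0, 0.721, 0.693, 0.0]
contact_force: [-0.5, -0.2, -0.6]
gripper_width: 49.6
gripper_force: 30.0
```

No contact, so it's past the tapers. Going on down.

drive_tool([
  [[0,0,0],[0,0,-0.005],0.03],
  [[0,0,0],[0,0,-0.005],0.03],
  [[0,0,0],[0,0,-0.005],0.03],
  [[0,0,0],[0,0,-0.005],0.03],
  [[0,0,0],[0,0,-0.004],0.03],
  [[0,0,0],[0,0,-0.004],0.03],
  [[0,0,0],[0,0,0],0.03],
  [[0,0,0],[0,0,0],0.03],
])

```text
t: 8.23
eef_pos: [430.0, 398.4, 46.2]
tcp_rot: [-0.0, 0.721, 0.693, -0.0]
contact_force: [1.2, -0.3, -0.6]
gripper_width: 49.2
gripper_force: 30.0
```

drive_tool([
  [[0,0,0],[0,0,-0.005],0.03],
  [[0,0,0],[0,0,-0.005],0.03],
  [[0,0,0],[0,0,-0.004],0.03],
  [[0,0,0],[0,0,-0.003],0.03],
  [[0,0,0],[0,0,-0.002],0.03],
  [[0,0,0],[0,0,-0.002],0.03],
  [[0,0,0],[0,0,0],0.03],
  [[0,0,0],[0,0,0],0.03],
])

```text
t: 8.9
eef_pos: [430.2, 398.6, 25.9]
tcp_rot: [-0.0, 0.72, 0.693, -0.0]
contact_force: [-1.7, -1.5, 4.1]
gripper_width: 49.4
gripper_force: 30.0
```

drive_tool([
  [[0,0,0],[0,0,-0.001],0.03],
  [[0,0,0],[0,0,0],0.087],
  [[0,0,0],[0,0,0],0.087],
  [[0,0,0],[0,0,0],0.087],
  [[0,0,0],[0,0,0.01],0.087],
  [[0,0,0],[0,0,0.03],0.087],
  [[0,0,0],[0,0,0.035],0.087],
  [[0,0,0],[0,0,0.03],0.087],
])

```text
t: 9.57
eef_pos: [430.1, 398.5, 131.4]
tcp_rot: [-0.0, 0.721, 0.693, -0.0]
contact_force: [0.7, 0.7, 0.3]
gripper_width: 84.2
gripper_force: 0.0
```

drive_tool([
  [[0,0,0.02],[0.017,-0.032,0],0.087],
  [[0,0,0.02],[0.017,-0.032,0],0.087],
  [[0,0,0.02],[0.017,-0.032,0],0.087],
  [[0,0,0.02],[0.017,-0.032,0],0.087],
  [[0,0,0.02],[0.017,-0.032,0],0.087],
  [[0,0,0.01],[0.017,-0.032,0],0.087],
  [[0,0,0],[0.012,-0.02,0],0.087],
  [[0,0,0],[0,0,0],0.087],
])

```text
t: 10.23
eef_pos: [546.7, 182.5, 130.4]
tcp_rot: [0.001, 0.683, 0.731, 0.0]
contact_force: [0.5, -0.6, 0.4]
gripper_width: 86.9
gripper_force: 0.0
```

```bash
python3 - <<'E'
from h import *
s=robot.get_state(); p=s["eef_pos"]; print(p,s["tcp_rot"],s["gripper_width"])
for n in("scene","top"):
    im,d=cap(n); np.savez(f"pics/{n}2.npz",im=im,d=d)
    print(n,"L1",blob(n,d,(432,402),26,42,85),"L2",blob(n,d,(548,178),6,25,85))
E
```

```text
[546.65456037 182.4816776  130.40911576] [1.19059262e-03 6.82901188e-01 7.30509738e-01 2.68172360e-04] 86.90579867968934
scene L1 {'mean': array([434.7, 435.9]), 'rect': (433.4, 437.1), 'dims': [54, 60], 'ang': 47.6, 'z': 31.1, 'sd': array([46., 61.]), 'n': 241} L2 {'mean': array([549.7, 173.8]), 'rect': (549.2, 175.2), 'dims': [52, 112], 'ang': 94.5, 'z': 10.9, 'sd': array([ 51., 107.]), 'n': 694}
top L1 {'mean': array([430.3, 403.3]), 'rect': (430.5, 404.4), 'dims': [50, 129], 'ang': 88.5, 'z': 34.3, 'sd': array([ 51., 129.]), 'n': 812} L2 {'mean': array([552.2, 129.9]), 'rect': (550.7, 129.1), 'dims': [12, 48], 'ang': 6.7, 'z': 13.6, 'sd': array([11., 50.]), 'n': 59}
```

drive_tool([
  [[0,0,0.004],[0.001,-0.004,-0.03],0.087],
  [[0,0,0],[0,0,-0.032],0.087],
  [[0,0,0],[0,0,-0.028],0.087],
  [[0,0,0],[0,0,-0.02],0.087],
  [[0,0,0],[0,0,-0.01],0.087],
  [[0,0,0],[0,0,-0.005],0.087],
  [[0,0,0],[0,0,0],0.087],
  [[0,0,0],[0,0,0],0.045],
])

```text
t: 11.0
eef_pos: [546.0, 183.3, 5.7]
tcp_rot: [0.0, 0.68, 0.734, 0.001]
contact_force: [-1.1, 0.0, 0.7]
gripper_width: 84.9
gripper_force: 0.0
```

drive_tool([
  [[0,0,0],[0,0,0],0.03],
  [[0,0,0],[0,0,0],0.03],
  [[0,0,0],[0,0,0],0.03],
  [[0,0,0],[0,0,0],0.03],
  [[0,0,0],[0,0,0],0.03],
  [[0,0,0],[0,0,0],0.03],
  [[0,0,0],[0,0,0],0.03],
  [[0,0,0],[0,0,0],0.03],
])

```text
t: 11.67
eef_pos: [545.4, 182.5, 4.8]
tcp_rot: [0.0, 0.68, 0.733, 0.0]
contact_force: [-0.3, -0.0, 2.4]
gripper_width: 47.5
gripper_force: 30.0
```

drive_tool([
  [[0,0,0],[0,0,0.015],0.03],
  [[0,0,0],[0,0,0.03],0.03],
  [[0,0,0],[0,0,0.03],0.03],
  [[0,0,0],[0,0,0.025],0.03],
  [[0,0,-0.02],[-0.01,0.02,0],0.03],
  [[0,0,-0.02],[-0.015,0.03,0],0.03],
  [[0,0,-0.02],[-0.016,0.032,0],0.03],
  [[0,0,-0.02],[-0.016,0.032,0],0.03],
])

```text
t: 12.33
eef_pos: [487.6, 297.3, 104.6]
tcp_rot: [-0.0, 0.71, 0.705, 0.0]
contact_force: [-0.5, -0.5, -0.1]
gripper_width: 47.6
gripper_force: 30.0
```

drive_tool([
  [[0,0,-0.02],[-0.016,0.032,0],0.03],
  [[0,0,-0.013],[-0.016,0.032,0],0.03],
  [[0,0,0],[-0.014,0.025,0],0.03],
  [[0,0,0],[-0.009,0.016,0],0.03],
  [[0,0,0],[-0.003,0.005,0],0.03],
  [[0,0,0],[0,0,0],0.03],
  [[0,0,0],[0,0,0],0.03],
  [[0,0,0],[0,0,0],0.03],
])

```text
t: 13.0
eef_pos: [430.8, 405.5, 104.3]
tcp_rot: [0.0, 0.72, 0.693, -0.0]
contact_force: [-0.3, -0.6, -0.8]
gripper_width: 47.6
gripper_force: 30.0
```

```bash
cat >> h.py <<'E'
def hover(xy=(431,375)):
    s=robot.get_state(); p=s["eef_pos"]; print(p.round(1),s["tcp_rot"].round(4),round(s["gripper_width"],1))
    for n in("scene","top"):
        im,d=cap(n); cv2.imwrite("pics/%s_%d.png"%(n,s["t"]*100),im); np.savez("pics/last_%s.npz"%n,im=im,d=d)
        print(n,blob(n,d,xy,p[2]-5,p[2]+17,70))
E
python3 -c "
from h import *
hover()"
```

```text
[430.8 405.5 104.3] [ 2.000e-04  7.205e-01  6.935e-01 -2.000e-04] 47.6
scene {'mean': array([433.8, 382.7]), 'rect': (432.5, 392.8), 'dims': [69, 101], 'ang': 91.7, 'z': 109.8, 'sd': array([63., 86.]), 'n': 546}
top {'mean': array([429.8, 369.5]), 'rect': (430.0, 369.5), 'dims': [45, 48], 'ang': 16.9, 'z': 113.5, 'sd': array([47., 49.]), 'n': 320}
```

drive_tool([
  [[0,0,0],[0,0.002,-0.005],0.03],
  [[0,0,0],[0,0,-0.006],0.03],
  [[0,0,0],[0,0,-0.004],0.03],
  [[0,0,0],[0,0,-0.003],0.03],
  [[0,0,0],[0,0,-0.003],0.03],
  [[0,0,0],[0,0,-0.003],0.03],
  [[0,0,0],[0,0,0],0.03],
  [[0,0,0],[0,0,0],0.03],
])

```text
t: 13.77
eef_pos: [430.0, 408.5, 80.3]
tcp_rot: [-0.0, 0.72, 0.694, -0.0]
contact_force: [-0.2, 0.1, -1.9]
gripper_width: 47.6
gripper_force: 30.0
```

drive_tool([
  [[0,0,0],[0,0,-0.002],0.03],
  [[0,0,0],[0,0,-0.002],0.03],
  [[0,0,0],[0,0,-0.002],0.03],
  [[0,0,0],[0,0,0],0.03],
  [[0,0,0],[0,0,0],0.03],
  [[0,0,0],[0,0,0],0.03],
  [[0,0,0],[0,0,0],0.03],
  [[0,0,0],[0,0,0],0.03],
])

```text
t: 14.43
eef_pos: [430.3, 408.6, 74.7]
tcp_rot: [0.0, 0.72, 0.694, 0.0]
contact_force: [-0.0, -0.2, -1.0]
gripper_width: 47.6
gripper_force: 30.0
```

drive_tool([
  [[0,0,0],[0,0,-0.003],0.03],
  [[0,0,0],[0,0,-0.003],0.03],
  [[0,0,0],[0,0,-0.003],0.03],
  [[0,0,0],[0,0,-0.003],0.03],
  [[0,0,0],[0,0,-0.004],0.03],
  [[0,0,0],[0,0,-0.004],0.03],
  [[0,0,0],[0,0,0],0.03],
  [[0,0,0],[0,0,0],0.03],
])

```text
t: 15.1
eef_pos: [430.0, 408.4, 54.1]
tcp_rot: [-0.0, 0.72, 0.694, -0.0]
contact_force: [0.6, 0.3, 0.6]
gripper_width: 47.5
gripper_force: 30.0
```

drive_tool([
  [[0,0,0],[0,0,-0.004],0.03],
  [[0,0,0],[0,0,-0.004],0.03],
  [[0,0,0],[0,0,-0.003],0.03],
  [[0,0,0],[0,0,-0.002],0.03],
  [[0,0,0],[0,0,-0.002],0.03],
  [[0,0,0],[0,0,-0.001],0.03],
  [[0,0,0],[0,0,0],0.03],
  [[0,0,0],[0,0,0],0.03],
])

```text
t: 15.77
eef_pos: [430.2, 408.6, 38.8]
tcp_rot: [-0.0, 0.72, 0.694, -0.0]
contact_force: [-1.8, -1.6, 1.5]
gripper_width: 47.5
gripper_force: 30.0
```

drive_tool([
  [[0,0,0],[0,0,-0.001],0.03],
  [[0,0,0],[0,0,0],0.087],
  [[0,0,0],[0,0,0],0.087],
  [[0,0,0],[0,0,0],0.087],
  [[0,0,0],[0,0,0.01],0.087],
  [[0,0,0],[0,0,0.03],0.087],
  [[0,0,0],[0,0,0.03],0.087],
  [[0,0,0],[0,0,0.02],0.087],
])

```text
t: 16.43
eef_pos: [431.0, 409.2, 130.8]
tcp_rot: [0.0, 0.72, 0.694, 0.001]
contact_force: [0.4, 0.6, 0.7]
gripper_width: 84.0
gripper_force: 0.0
```

drive_tool([
  [[0,0,-0.02],[-0.001,-0.035,0],0.087],
  [[0,0,-0.02],[-0.001,-0.035,0],0.087],
  [[0,0,-0.007],[-0.001,-0.035,0],0.087],
  [[0,0,0],[-0.002,-0.035,0],0.087],
  [[0,0,0],[-0.002,-0.035,0],0.087],
  [[0,0,0],[-0.002,-0.03,0],0.087],
  [[0,0,0],[0,-0.015,0],0.087],
  [[0,0,0],[0,-0.005,0],0.087],
])

```text
t: 17.1
eef_pos: [421.3, 181.5, 128.1]
tcp_rot: [0.0, 0.737, 0.676, 0.0]
contact_force: [0.3, 0.3, 0.8]
gripper_width: 87.1
gripper_force: 0.0
```

```bash
python3 - <<'E'
from h import *
s=robot.get_state(); p=s["eef_pos"]; print(p,s["tcp_rot"],s["gripper_width"])
n="top"; im,d=cap(n); np.savez(f"pics/{n}3.npz",im=im,d=d)
print(n,"L2",blob(n,d,(432,402),40,56,85),"L1 rim",blob(n,d,(432,402),27,39,85))
E
```

```text
[421.25917488 181.48568357 128.12936878] [3.77132005e-04 7.37127211e-01 6.75753882e-01 1.53484515e-04] 87.13052789200347
top L2 {'mean': array([430. , 403.3]), 'rect': (430.2, 404.9), 'dims': [48, 110], 'ang': 87.9, 'z': 48.1, 'sd': array([ 48., 104.]), 'n': 661} L1 rim {'mean': array([429.2, 346.1]), 'rect': (428.7, 349.1), 'dims': [20, 49], 'ang': 1.3, 'z': 33.8, 'sd': array([15., 54.]), 'n': 91}
```

drive_tool([
  [[0,0,0],[0,0,-0.03],0.087],
  [[0,0,0],[0,0.002,-0.032],0.087],
  [[0,0,0],[0,0,-0.028],0.087],
  [[0,0,0],[0,0,-0.018],0.087],
  [[0,0,0],[0,0,-0.01],0.087],
  [[0,0,0],[0,0,-0.005],0.087],
  [[0,0,0],[0,0,0],0.087],
  [[0,0,0],[0,0,0],0.045],
])

```text
t: 17.82
eef_pos: [422.1, 186.2, 5.4]
tcp_rot: [0.0, 0.736, 0.677, 0.001]
contact_force: [0.7, -1.0, 0.2]
gripper_width: 84.5
gripper_force: 0.0
```

drive_tool([
  [[0,0,0],[0,0,0],0.03],
  [[0,0,0],[0,0,0],0.03],
  [[0,0,0],[0,0,0],0.03],
  [[0,0,0],[0,0,0],0.03],
  [[0,0,0],[0,0,0],0.03],
  [[0,0,0],[0,0,0],0.03],
  [[0,0,0],[0,0,0],0.03],
  [[0,0,0],[0,0,0],0.03],
])

```text
t: 18.48
eef_pos: [421.7, 185.6, 4.9]
tcp_rot: [0.0, 0.736, 0.677, 0.0]
contact_force: [1.6, -0.8, 1.6]
gripper_width: 49.4
gripper_force: 30.0
```

drive_tool([
  [[0,0,0],[0,0,0.015],0.03],
  [[0,0,0],[0,0,0.03],0.03],
  [[0,0,0],[0,0,0.03],0.03],
  [[0,0,0],[0,0,0.025],0.03],
  [[0,0,0.015],[0.001,0.02,0],0.03],
  [[0,0,0.015],[0.001,0.03,0],0.03],
  [[0,0,0.015],[0.001,0.034,0],0.03],
  [[0,0,0],[0.001,0.034,0],0.03],
])

```text
t: 19.15
eef_pos: [424.2, 304.1, 103.7]
tcp_rot: [-0.0, 0.721, 0.693, -0.001]
contact_force: [0.8, -0.8, -4.9]
gripper_width: 49.6
gripper_force: 30.0
```

drive_tool([
  [[0,0,0],[0.001,0.034,0],0.03],
  [[0,0,0],[0.001,0.03,0],0.03],
  [[0,0,0],[0.001,0.02,0],0.03],
  [[0,0,0],[0.001,0.012,0],0.03],
  [[0,0,0],[0.001,0.006,0],0.03],
  [[0,0,0],[0,0,0],0.03],
  [[0,0,0],[0,0,0],0.03],
  [[0,0,0],[0,0,0],0.03],
])

```text
t: 19.82
eef_pos: [430.1, 404.1, 104.1]
tcp_rot: [0.0, 0.721, 0.693, -0.001]
contact_force: [-0.1, 0.1, -4.2]
gripper_width: 49.5
gripper_force: 30.0
```

```bash
python3 -c "
from h import *
hover()"
```

```text
[430.1 404.1 104.1] [ 1.000e-04  7.212e-01  6.927e-01 -7.000e-04] 49.5
scene {'mean': array([432.4, 379.5]), 'rect': (430.7, 385.7), 'dims': [72, 104], 'ang': 92.3, 'z': 107.6, 'sd': array([65., 93.]), 'n': 583}
top {'mean': array([428.8, 365.4]), 'rect': (429.2, 365.5), 'dims': [48, 51], 'ang': 91.8, 'z': 111.6, 'sd': array([51., 54.]), 'n': 377}
```

drive_tool([
  [[0,0,0],[0,0.002,-0.005],0.03],
  [[0,0,0],[0,0,-0.006],0.03],
  [[0,0,0],[0,0,-0.004],0.03],
  [[0,0,0],[0,0,-0.003],0.03],
  [[0,0,0],[0,0,-0.003],0.03],
  [[0,0,0],[0,0,-0.003],0.03],
  [[0,0,0],[0,0,0],0.03],
  [[0,0,0],[0,0,0],0.03],
])

```text
t: 20.58
eef_pos: [430.0, 407.5, 80.2]
tcp_rot: [-0.0, 0.721, 0.693, -0.0]
contact_force: [0.1, 0.7, -3.8]
gripper_width: 49.1
gripper_force: 30.0
```

drive_tool([
  [[0,0,0],[0,0,-0.002],0.03],
  [[0,0,0],[0,0,-0.002],0.03],
  [[0,0,0],[0,0,-0.002],0.03],
  [[0,0,0],[0,0,0],0.03],
  [[0,0,0],[0,0,0],0.03],
  [[0,0,0],[0,0,0],0.03],
  [[0,0,0],[0,0,0],0.03],
  [[0,0,0],[0,0,0],0.03],
])

```text
t: 21.25
eef_pos: [430.3, 407.6, 74.7]
tcp_rot: [0.0, 0.721, 0.693, 0.0]
contact_force: [-0.0, 1.1, -4.1]
gripper_width: 49.3
gripper_force: 30.0
```

drive_tool([
  [[0,0,0],[0,0,-0.003],0.03],
  [[0,0,0],[0,0,-0.003],0.03],
  [[0,0,0],[0,0,-0.003],0.03],
  [[0,0,0],[0,0,-0.003],0.03],
  [[0,0,0],[0,0,-0.003],0.03],
  [[0,0,0],[0,0,-0.003],0.03],
  [[0,0,0],[0,0,0],0.03],
  [[0,0,0],[0,0,0],0.03],
])

```text
t: 21.92
eef_pos: [430.1, 407.4, 56.2]
tcp_rot: [-0.0, 0.721, 0.693, -0.0]
contact_force: [-0.2, -0.7, -4.5]
gripper_width: 49.7
gripper_force: 30.0
```

drive_tool([
  [[0,0,0],[0,0,-0.002],0.03],
  [[0,0,0],[0,0,-0.001],0.03],
  [[0,0,0],[0,0,-0.001],0.03],
  [[0,0,0],[0,0,0],0.03],
  [[0,0,0],[0,0,0],0.03],
  [[0,0,0],[0,0,0],0.03],
  [[0,0,0],[0,0,0],0.03],
  [[0,0,0],[0,0,0],0.03],
])

```text
t: 22.58
eef_pos: [430.3, 407.6, 52.9]
tcp_rot: [0.0, 0.721, 0.693, 0.0]
contact_force: [-1.7, -2.0, 2.8]
gripper_width: 49.5
gripper_force: 30.0
```

drive_tool([
  [[0,0,0],[0,0,-0.001],0.03],
  [[0,0,0],[0,0,0],0.087],
  [[0,0,0],[0,0,0],0.087],
  [[0,0,0],[0,0,0],0.087],
  [[0,0,0],[0,0,0.01],0.087],
  [[0,0,0],[0,0,0.03],0.087],
  [[0,0,0],[0,0,0.03],0.087],
  [[0,0,0],[0,0,0.02],0.087],
])

```text
t: 23.25
eef_pos: [431.2, 408.3, 144.9]
tcp_rot: [0.0, 0.721, 0.693, 0.002]
contact_force: [0.1, 0.2, 0.9]
gripper_width: 84.1
gripper_force: 0.0
```

drive_tool([
  [[0,0,0],[0.022,-0.033,0],0.0],
  [[0,0,0],[0.022,-0.033,0],0.0],
  [[0,0,0],[0.022,-0.033,0],0.0],
  [[0,0,0],[0.022,-0.033,0],0.0],
  [[0,0,0],[0.022,-0.033,0],0.0],
  [[0,0,0],[0.022,-0.033,0],0.0],
  [[0,0,0],[0.022,-0.033,0],0.0],
  [[0,0,0],[0.02,-0.02,0],0.0],
])

```text
t: 23.92
eef_pos: [605.7, 153.1, 142.5]
tcp_rot: [0.001, 0.721, 0.692, 0.0]
contact_force: [0.2, 0.5, 0.4]
gripper_width: 41.6
gripper_force: 0.0
```

```bash
python3 - <<'E'
from h import *
s=robot.get_state(); p=s["eef_pos"]; print(p,s["tcp_rot"],s["gripper_width"])
for n in("top","scene"):
    im,d=cap(n); np.savez(f"pics/{n}4.npz",im=im,d=d)
    print(n,"caul",blob(n,d,(432,402),50,69,85))
    for q in("start_key_top","clear_key_top"):
        print(n,q,[(round(a["score"],2),np.round(a["at"],1).tolist(),px2w(n,*a["at"],z=42.5).round(1)[:2].tolist()) for a in robot.spot_point(q,n)])
print("mine",px2w("top",185.45,329.85,z=42.5),px2w("top",185.75,351.06,z=42.5))
g=cv2.cvtColor(np.load("pics/top0.npz")["im"],cv2.COLOR_BGR2GRAY)
r=g[172:198,318:343].copy(); m=(r>120).astype(np.uint8); k,l,st,c=cv2.connectedComponentsWithStats(m); print([(st[i,4],px2w("top",c[i][1]+172,c[i][0]+318,z=42.5).round(1)) for i in range(1,k)])
E
```

```text
[605.71586661 153.13806845 142.49501703] [7.53691646e-04 7.21474933e-01 6.92440118e-01 1.88998423e-04] 41.55869417943138
top caul {'mean': array([430.1, 402.7]), 'rect': (430.3, 404.2), 'dims': [50, 122], 'ang': 88.2, 'z': 60.3, 'sd': array([ 50., 121.]), 'n': 824}
top start_key_top [(0.66, [183.6, 330.3], [696.4, 21.3])]
top clear_key_top [(0.54, [184.1, 345.6], [695.0, -20.7])]
scene caul {'mean': array([445.7, 429.7]), 'rect': (450.7, 429.2), 'dims': [40, 84], 'ang': 104.3, 'z': 56.4, 'sd': array([35., 74.]), 'n': 222}
scene start_key_top [(0.68, [301.1, 347.2], [692.5, 17.0])]
scene clear_key_top [(0.44, [315.8, 326.5], [692.4, -38.5])]
mine [691.25855243  22.56392131  42.5       ] [690.32896046 -35.66480645  42.5       ]
[(np.int32(2), array([716.2,  11. ,  42.5])), (np.int32(2), array([716.2,  -0. ,  42.5])), (np.int32(34), array([692.2,  24.5,  42.5]))]
```

drive_tool([
  [[0,0,0],[0.017,-0.026,0],0.0],
  [[0,0,0],[0.017,-0.026,0],0.0],
  [[0,0,0],[0.017,-0.026,0],0.0],
  [[0,0,0],[0.017,-0.026,0],0.0],
  [[0,0,0],[0.011,-0.016,0],0.0],
  [[0,0,0],[0.006,-0.01,-0.02],0.0],
  [[0,0,0],[0,0,-0.025],0.0],
  [[0,0,0],[0,0,-0.025],0.0],
])

```text
t: 24.88
eef_pos: [690.0, 27.3, 72.0]
tcp_rot: [0.001, 0.721, 0.693, 0.001]
contact_force: [0.1, 0.5, -0.7]
gripper_width: 0.5
gripper_force: 0.0
```

drive_tool([
  [[0,0,0],[0,0,-0.01],0.0],
  [[0,0,0],[0,0,-0.005],0.0],
  [[0,0,0],[0,0,-0.003],0.0],
  [[0,0,0],[0,0,0],0.0],
  [[0,0,0],[0,0,0],0.0],
  [[0,0,0],[0,0,0],0.0],
  [[0,0,0],[0,0,0],0.0],
  [[0,0,0],[0,0,0],0.0],
])

```text
t: 25.55
eef_pos: [689.8, 26.5, 54.7]
tcp_rot: [0.001, 0.721, 0.693, 0.001]
contact_force: [-0.2, 0.6, 0.3]
gripper_width: 0.5
gripper_force: 0.0
```

drive_tool([
  [[0,0,0],[0.0012,-0.004,0],0.0],
  [[0,0,0],[0,0,-0.004],0.0],
  [[0,0,0],[0,0,-0.003],0.0],
  [[0,0,0],[0,0,-0.002],0.0],
  [[0,0,0],[0,0,-0.001],0.0],
  [[0,0,0],[0,0,0],0.0],
  [[0,0,0],[0,0,0],0.0],
  [[0,0,0],[0,0,0],0.0],
])

```text
t: 26.22
eef_pos: [690.4, 22.6, 43.5]
tcp_rot: [0.0, 0.721, 0.693, 0.0]
contact_force: [0.4, -0.1, -0.7]
gripper_width: 0.5
gripper_force: 0.0
```

drive_tool([
  [[0,0,0],[0,0,-0.0005],0.0],
  [[0,0,0],[0,0,-0.0005],0.0],
  [[0,0,0],[0,0,-0.0005],0.0],
  [[0,0,0],[0,0,0],0.0],
  [[0,0,0],[0,0,0],0.0],
  [[0,0,0],[0,0,0],0.0],
  [[0,0,0],[0,0,0],0.0],
  [[0,0,0],[0,0,0],0.0],
])

```text
t: 26.88
eef_pos: [690.6, 22.6, 42.3]
tcp_rot: [0.0, 0.721, 0.693, 0.0]
contact_force: [0.3, 0.8, 3.2]
gripper_width: 0.7
gripper_force: 1.5
```

drive_tool([
  [[0,0,0],[0,0,-0.0004],0.0],
  [[0,0,0],[0,0,-0.0004],0.0],
  [[0,0,0],[0,0,0],0.0],
  [[0,0,0],[0,0,0],0.0],
  [[0,0,0],[0,0,0],0.0],
  [[0,0,0],[0,0,0],0.0],
  [[0,0,0],[0,0,0],0.0],
  [[0,0,0],[0,0,0],0.0],
])

```text
t: 27.55
eef_pos: [690.6, 22.6, 41.7]
tcp_rot: [0.0, 0.721, 0.693, 0.0]
contact_force: [-1.3, 0.4, 5.3]
gripper_width: 0.4
gripper_force: 2.6
```

drive_tool([
  [[0,0,0],[0,0,-0.0003],0.0],
  [[0,0,0],[0,0,-0.0003],0.0],
  [[0,0,0],[0,0,0],0.0],
  [[0,0,0],[0,0,0],0.0],
  [[0,0,0],[0,0,0],0.0],
  [[0,0,0],[0,0,0],0.0],
  [[0,0,0],[0,0,0],0.0],
  [[0,0,0],[0,0,0],0.0],
])

```text
t: 28.22
eef_pos: [690.6, 22.6, 41.7]
tcp_rot: [0.0, 0.721, 0.693, 0.0]
contact_force: [-2.6, 0.5, 7.6]
gripper_width: 0.5
gripper_force: 4.0
```

```bash
python3 - <<'E'
from h import *
print(list(robot.get_state().keys()))
f=[]
for i in range(3):
    robot.capture("top"); s=robot.get_state(); f.append(s["contact_force"][2])
print(np.round(f,2), s.get("start_key"))
E
```

```text
['t', 'joint_pos', 'qd', 'joint_torque', 'eef_pos', 'tcp_rot', 'contact_force', 'ft_torque', 'gripper_force', 'gripper_width']
[7.33 8.41 9.04] None
```

Key bottomed at 7–9 N and held for over half a second. Backing off, then looking at the sweep area.

drive_tool([
  [[0,0,0],[0,0,0.002],0.0],
  [[0,0,0],[0,0,0.01],0.0],
  [[0,0,0],[0,0,0.03],0.0],
  [[0,0,0],[0,0,0.04],0.0],
  [[0,0,0],[-0.005,0.03,0.03],0.05],
  [[0,0,0],[-0.01,0.04,0],0.087],
  [[0,0,0],[-0.01,0.04,0],0.087],
  [[0,0,0],[0,0,0],0.087],
])

```text
t: 29.03
eef_pos: [663.8, 138.9, 153.1]
tcp_rot: [-0.001, 0.719, 0.695, 0.001]
contact_force: [-0.7, -1.5, -0.3]
gripper_width: 19.1
gripper_force: 0.0
```

```bash
python3 - <<'E'
from h import *
s=robot.get_state(); print(s["eef_pos"].round(1),s["tcp_rot"].round(3),s["joint_pos"].round(2))
for n in("top","scene"):
    im,d=cap(n); np.savez(f"pics/{n}5.npz",im=im,d=d)
    for nm,xy,lo,hi,rad in [("rib",(535,-5),60,100,85),("pad",(535,-5),1.5,8,110),("sole",(535,-5),12,30,90),("off a",(526,-302),12,40,55),("off b",(471,-257),12,40,45)]: print(n,nm,blob(n,d,xy,lo,hi,rad))
    if n=="top":
        cv2.imwrite("pics/t5.png",cv2.resize(im[150:330,310:560],None,fx=3.2,fy=3.2,interpolation=2))
        P=cloud(n,d)
        for y in (-400,-430,-460,-490,-520):   # wall x extents
            m=(abs(P[...,1]-y)<8)&(P[...,2]>25)&(P[...,2]<50)&(P[...,0]>350)&(P[...,0]<650); print(y,np.unique(P[m][:,0].round(-1)))
        for x in (420,460,500,540,580):
            m=(abs(P[...,0]-x)<6)&(P[...,2]>25)&(P[...,2]<50)&(P[...,1]<-380)&(P[...,1]>-650); print(x,P[m][:,1].round().tolist()[:12])
        for a in robot.spot_point("pan_mouth",n)[:1]: print(px2w(n,*a["at"],z=0))
E
```

```text
[663.8 138.9 153.1] [-0.001  0.719  0.695  0.001] [0.09 0.4  1.44 0.   1.3  0.12]
top rib {'mean': array([536.3,  -7.4]), 'rect': (537.9, -8.4), 'dims': [22, 100], 'ang': 174.5, 'z': 83.9, 'sd': array([22., 99.]), 'n': 321}
top pad {'mean': array([505.3,  12.3]), 'rect': (523.1, 20.5), 'dims': [103, 190], 'ang': 15.4, 'z': 3.7, 'sd': array([ 89., 185.]), 'n': 414}
top sole {'mean': array([534.7,  -6.7]), 'rect': (537.8, -8.3), 'dims': [60, 141], 'ang': 175.1, 'z': 22.9, 'sd': array([ 71., 153.]), 'n': 733}
top off a {'mean': array([ 526.5, -301.3]), 'rect': (527.1, -302.3), 'dims': [32, 62], 'ang': 50.2, 'z': 23.3, 'sd': array([32., 63.]), 'n': 267}
top off b {'mean': array([ 470.7, -255.6]), 'rect': (471.1, -256.8), 'dims': [34, 61], 'ang': 118.8, 'z': 25.6, 'sd': array([35., 63.]), 'n': 290}
-400 [390. 610. 620.]
-430 [390. 400. 620.]
-460 [400. 620.]
-490 [400. 620. 630.]
-520 [400. 550. 570. 580. 590. 600. 610. 620. 630.]
420 [-540.0, -540.0, -541.0, -543.0, -540.0, -541.0, -545.0, -540.0, -539.0, -544.0, -541.0, -539.0]
460 [-536.0, -538.0, -539.0, -533.0, -539.0, -538.0, -539.0
[... 419 characters left out ...]
 , -15.4]), 'rect': (541.4, -12.2), 'dims': [23, 102], 'ang': 175.7, 'z': 80.1, 'sd': array([ 22., 102.]), 'n': 521}
scene pad {'mean': array([597.8, -46.1]), 'rect': (598.0, -46.9), 'dims': [13, 22], 'ang': 12.4, 'z': 3.6, 'sd': array([12., 27.]), 'n': 27}
scene sole {'mean': array([555.7, -23.7]), 'rect': (539.9, -12.8), 'dims': [60, 144], 'ang': 5.4, 'z': 20.1, 'sd': array([ 51., 150.]), 'n': 847}
scene off a {'mean': array([ 531.3, -306.2]), 'rect': (529.1, -305.3), 'dims': [34, 63], 'ang': 50.3, 'z': 21.2, 'sd': array([33., 64.]), 'n': 524}
scene off b {'mean': array([ 476.5, -261.3]), 'rect': (473.4, -259.8), 'dims': [37, 62], 'ang': 118.1, 'z': 22.9, 'sd': array([37., 64.]), 'n': 507}
```

View pics/t5.png

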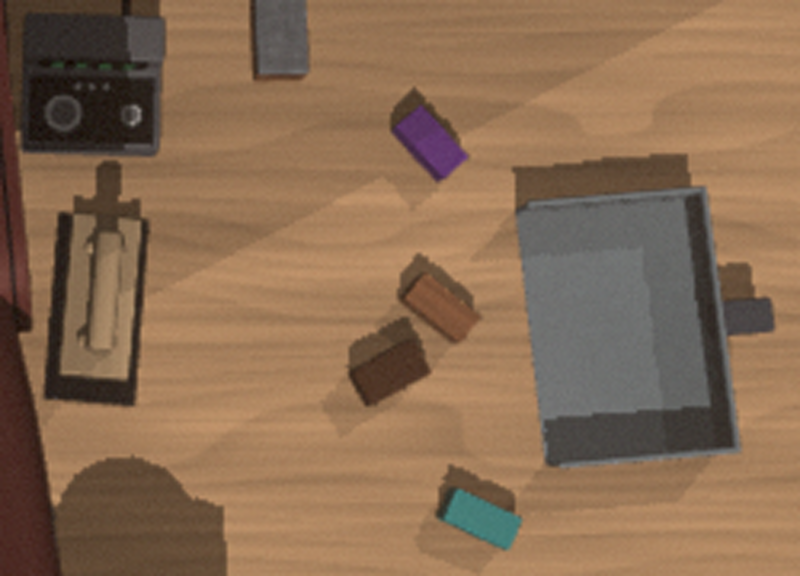

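drive_tool([
  [[0,0,-0.115],[-0.009,-0.0105,0],0.087],
  [[0,0,-0.115],[-0.009,-0.0105,0],0.087],
  [[0,0,-0.115],[-0.009,-0.0105,0],0.087],
  [[0,0,-0.115],[-0.009,-0.0105,0],0.087],
  [[0,0,-0.115],[-0.009,-0.0105,0],0.087],
  [[0,0,-0.115],[-0.009,-0.0105,0],0.087],
  [[0,0,-0.115],[-0.009,-0.0105,0],0.087],
  [[0,0,-0.115],[-0.009,-0.0105,0],0.087],
])

```text
t: 29.85
eef_pos: [593.1, 45.4, 151.5]
tcp_rot: [0.0, 0.955, 0.297, -0.0]
contact_force: [0.8, 0.2, 0.8]
gripper_width: 83.0
gripper_force: 0.0
```

drive_tool([
  [[0,0,-0.115],[-0.009,-0.0105,0],0.087],
  [[0,0,-0.115],[-0.009,-0.0105,0],0.087],
  [[0,0,-0.115],[-0.009,-0.0105,0],0.087],
  [[0,0,-0.115],[-0.009,-0.0105,0],0.087],
  [[0,0,-0.115],[-0.009,-0.0105,0],0.087],
  [[0,0,-0.115],[-0.009,-0.0105,0],0.087],
  [[0,0,-0.017],[0,0,0],0.087],
  [[0,0,0],[0,0,0],0.087],
])

```text
t: 30.52
eef_pos: [539.4, -16.8, 151.8]
tcp_rot: [0.0, 0.999, -0.048, -0.0]
contact_force: [-0.3, 0.2, 0.4]
gripper_width: 87.0
gripper_force: 0.0
```

```bash
python3 - <<'E'
from h import *
s=robot.get_state(); q=s["tcp_rot"]; print(s["eef_pos"].round(1),np.degrees(2*np.arctan2(q[2],q[1])),s["joint_pos"].round(2))
d=np.load("pics/top5.npz")["d"]
print([px2w("top",150+r/3.2,310+c/3.2,z=3).round(1) for r,c in((212,58),(220,148),(404,135),(397,45))])
E
```

```text
[539.4 -16.8 151.8] -5.550828512687271 [-0.18  0.08  1.82 -0.    1.24  1.49]
[array([611.7,  26.3,   3. ]), array([604.5, -52.6,   3. ]), array([443.5, -39.4,   3. ]), array([449.8,  38.6,   3. ])]
```

drive_tool([
  [[0,0,0],[-0.001,0.0045,0],0.087],
  [[0,0,0],[-0.001,0.0045,0],0.087],
  [[0,0,0],[0,0,-0.02],0.087],
  [[0,0,0],[0,0,-0.025],0.087],
  [[0,0,0],[0,0,-0.025],0.087],
  [[0,0,0],[0,0,-0.022],0.087],
  [[0,0,0],[0,0,-0.015],0.087],
  [[0,0,0],[0,0,-0.005],0.087],
])

```text
t: 31.18
eef_pos: [535.4, -4.9, 36.8]
tcp_rot: [-0.0, 0.999, -0.046, -0.003]
contact_force: [-0.8, 1.1, -1.0]
gripper_width: 86.7
gripper_force: 0.0
```

drive_tool([
  [[0,0,0],[0,0,0],0.087],
  [[0,0,0],[0,0,0],0.04],
  [[0,0,0],[0,0,0],0.01],
  [[0,0,0],[0,0,0],0.01],
  [[0,0,0],[0,0,0],0.01],
  [[0,0,0],[0,0,0],0.01],
  [[0,0,0],[0,0,0],0.01],
  [[0,0,0],[0,0,0],0.01],
])

```text
t: 31.85
eef_pos: [537.7, -6.3, 40.2]
tcp_rot: [0.0, 0.999, -0.048, 0.0]
contact_force: [0.1, -0.7, -0.4]
gripper_width: 48.7
gripper_force: 0.0
```

drive_tool([
  [[0,0,0],[0,0,0],0.01],
  [[0,0,0],[0,0,0],0.01],
  [[0,0,0],[0,0,0],0.01],
  [[0,0,0],[0,0,0],0.01],
  [[0,0,0],[0,0,0],0.01],
  [[0,0,0],[0,0,0],0.01],
  [[0,0,0],[0,0,0],0.01],
  [[0,0,0],[0,0,0],0.01],
])

```text
t: 32.52
eef_pos: [537.5, -6.3, 39.9]
tcp_rot: [0.0, 0.999, -0.048, 0.0]
contact_force: [1.0, -1.9, 1.1]
gripper_width: 21.8
gripper_force: 30.0
```

drive_tool([
  [[0,0,0],[0,0,0.015],0.01],
  [[0,0,0],[0,0,0.025],0.01],
  [[0,0,0],[0,0,0.02],0.01],
  [[0,0,0.035],[-0.009,-0.03,0],0.01],
  [[0,0,0.035],[-0.009,-0.035,0],0.01],
  [[0,0,0.035],[-0.009,-0.035,0],0.01],
  [[0,0,0.035],[-0.009,-0.035,0],0.01],
  [[0,0,0.035],[-0.009,-0.03,0],0.01],
])

```text
t: 33.18
eef_pos: [491.6, -172.6, 99.6]
tcp_rot: [-0.0, 0.999, 0.041, -0.0]
contact_force: [0.3, 0.1, -1.9]
gripper_width: 22.0
gripper_force: 30.0
```

drive_tool([
  [[0,0,0],[0,-0.004,0],0.01],
  [[0,0,0],[0,0,0],0.01],
  [[0,0,0],[0,0,0],0.01],
  [[0,0,0],[0,0,0],0.01],
  [[0,0,0],[0,0,0],0.01],
  [[0,0,0],[0,0,0],0.01],
  [[0,0,0],[0,0,0],0.01],
  [[0,0,0],[0,0,0],0.01],
])

```text
t: 33.85
eef_pos: [492.7, -174.5, 99.9]
tcp_rot: [-0.0, 0.999, 0.04, -0.0]
contact_force: [0.6, 0.1, -2.3]
gripper_width: 21.6
gripper_force: 30.0
```

```bash
python3 - <<'E'
from h import *
s=robot.get_state(); q=s["tcp_rot"]; print(s["eef_pos"].round(1),np.degrees(2*np.arctan2(q[2],q[1])),s["joint_pos"].round(2),s["gripper_width"])
for n in("top","scene"):
    im,d=cap(n); np.savez(f"pics/{n}6.npz",im=im,d=d)
    for nm,xy,lo,hi,rad in [("off a",(526,-302),12,40,60),("off b",(471,-257),12,40,50)]: print(n,nm,blob(n,d,xy,lo,hi,rad))
E
```

```text
[ 492.7 -174.5   99.9] 4.6161008677625475 [-0.49  0.1   1.9   0.    1.14  1.  ] 21.637398355890173
top off a None
top off b {'mean': array([ 456.7, -248.2]), 'rect': (455.3, -252.2), 'dims': [21, 48], 'ang': 103.2, 'z': 25.8, 'sd': array([18., 45.]), 'n': 91}
scene off a {'mean': array([ 531.2, -306.3]), 'rect': (528.8, -305.2), 'dims': [34, 63], 'ang': 50.2, 'z': 21.2, 'sd': array([33., 64.]), 'n': 520}
scene off b {'mean': array([ 476.3, -261.1]), 'rect': (473.3, -260.2), 'dims': [37, 63], 'ang': 117.2, 'z': 22.7, 'sd': array([37., 63.]), 'n': 508}
```

drive_tool([
  [[0,0,0],[0,0,-0.02],0.01],
  [[0,0,0],[0,0,-0.02],0.01],
  [[0,0,0],[0,0,-0.012],0.01],
  [[0,0,0],[0,0,-0.006],0.01],
  [[0,0,0],[0,0,-0.002],0.01],
  [[0,0,0],[0,0,0],0.01],
  [[0,0,0],[0,0,0],0.01],
  [[0,0,0],[0,0,0],0.01],
])

```text
t: 34.62
eef_pos: [493.4, -175.7, 41.0]
tcp_rot: [0.0, 0.999, 0.04, 0.001]
contact_force: [0.4, -0.2, -2.1]
gripper_width: 21.4
gripper_force: 30.0
```

drive_tool([
  [[0,0,0],[0.0008,-0.01,0],0.01],
  [[0,0,0],[0.0008,-0.01,0],0.01],
  [[0,0,0],[0.0008,-0.01,0],0.01],
  [[0,0,0],[0.0008,-0.01,0],0.01],
  [[0,0,0],[0.0008,-0.01,0],0.01],
  [[0,0,0],[0.0008,-0.01,0],0.01],
  [[0,0,0],[0.0008,-0.01,0],0.01],
  [[0,0,0],[0.0008,-0.01,0],0.01],
])

```text
t: 35.28
eef_pos: [498.9, -256.3, 39.8]
tcp_rot: [-0.0, 0.999, 0.04, -0.0]
contact_force: [0.2, 0.2, -2.4]
gripper_width: 21.6
gripper_force: 30.0
```

drive_tool([
  [[0,0,0],[0.0008,-0.01,0],0.01],
  [[0,0,0],[0.0008,-0.01,0],0.01],
  [[0,0,0],[0.0008,-0.01,0],0.01],
  [[0,0,0],[0.0008,-0.01,0],0.01],
  [[0,0,0],[0.0008,-0.01,0],0.01],
  [[0,0,0],[0.0008,-0.01,0],0.01],
  [[0,0,0],[0.0008,-0.01,0],0.01],
  [[0,0,0],[0.0008,-0.01,0],0.01],
])

```text
t: 35.95
eef_pos: [505.4, -336.2, 39.9]
tcp_rot: [-0.0, 0.999, 0.04, -0.0]
contact_force: [0.3, 0.1, -2.2]
gripper_width: 22.0
gripper_force: 30.0
```

```bash
python3 - <<'E'
from h import *
s=robot.get_state(); q=s["tcp_rot"]; print(s["eef_pos"].round(1),np.degrees(2*np.arctan2(q[2],q[1])),s["joint_pos"].round(2),s["gripper_width"])
im,d=cap("scene"); np.savez("pics/scene7.npz",im=im,d=d)
cv2.imwrite("pics/s7.png",cv2.resize(im[220:480,0:300],None,fx=2.3,fy=2.3,interpolation=2))
E
```

```text
[ 505.4 -336.2   39.9] 4.555659419706017 [-0.72  0.37  1.71  0.    1.06  0.77] 22.012283821705065
```

View pics/s7.png

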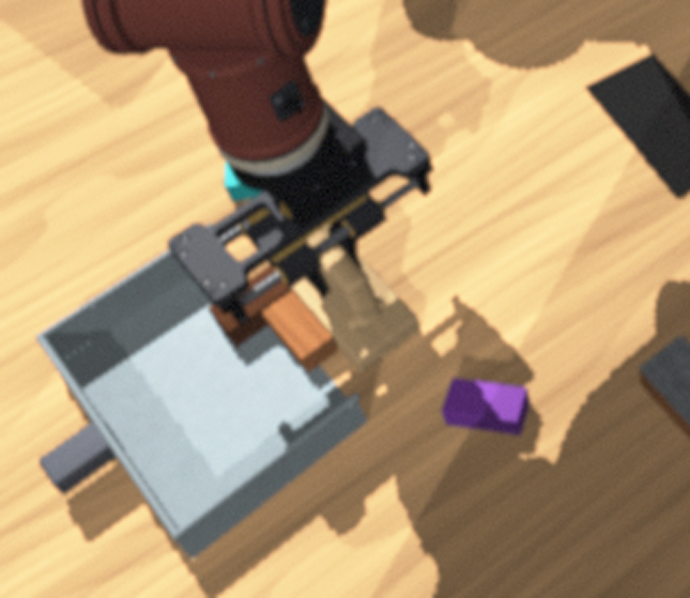

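The scene view (crop) shows both brown offcuts lying flat along the block's face at the pan mouth. Pushing on.

drive_tool([
  [[0,0,0],[0.0008,-0.01,0],0.01],
  [[0,0,0],[0.0008,-0.01,0],0.01],
  [[0,0,0],[0.0008,-0.01,0],0.01],
  [[0,0,0],[0.0008,-0.01,0],0.01],
  [[0,0,0],[0.0008,-0.01,0],0.01],
  [[0,0,0],[0.0008,-0.01,0],0.01],
  [[0,0,0],[0.0008,-0.01,0],0.01],
  [[0,0,0],[0.0008,-0.01,0],0.01],
])

```text
t: 36.67
eef_pos: [511.8, -416.2, 39.9]
tcp_rot: [-0.0, 0.999, 0.04, 0.0]
contact_force: [1.0, 0.9, -2.1]
gripper_width: 21.8
gripper_force: 30.0
```

drive_tool([
  [[0,0,0],[0.0008,-0.008,0],0.01],
  [[0,0,0],[0.0008,-0.008,0],0.01],
  [[0,0,0],[0.0004,-0.004,0],0.01],
  [[0,0,0],[0.0002,-0.002,0],0.01],
  [[0,0,0],[0,0,0],0.01],
  [[0,0,0],[-0.0008,0.01,0],0.01],
  [[0,0,0],[-0.001,0.015,0],0.01],
  [[0,0,0],[-0.001,0.015,0],0.01],
])

```text
t: 37.33
eef_pos: [510.8, -395.8, 39.7]
tcp_rot: [-0.0, 0.999, 0.04, -0.0]
contact_force: [-0.2, 0.5, -3.3]
gripper_width: 22.0
gripper_force: 30.0
```

```bash
python3 - <<'E'
from h import *
s=robot.get_state(); q=s["tcp_rot"]; print(s["eef_pos"].round(1),s["contact_force"].round(1),s["gripper_width"])
for n in ("scene","top"):
    im,d=cap(n); np.savez(f"pics/{n}8.npz",im=im,d=d)
    P=cloud(n,d); hsv=cv2.cvtColor(im,cv2.COLOR_BGR2HSV)
    m=(P[...,2]>12)&(P[...,2]<32)&(P[...,0]>420)&(P[...,0]<600)&(P[...,1]<-440)&(P[...,1]>-525)
    Q=P[m]; print(n,len(Q), Q.min(0) if len(Q) else 0,Q.max(0) if len(Q) else 0)
im=np.load("pics/scene8.npz")["im"]
cv2.imwrite("pics/s8.png",cv2.resize(im[260:480,0:260],None,fx=2.3,fy=2.3,interpolation=2))
E
```

```text
[ 510.8 -395.8   39.7] [-0.2  0.5 -3.3] 21.99486497346604
scene 981 [ 461.30459668 -524.78441359   12.0324567 ] [ 559.30230997 -467.04143649   27.98425607]
top 153 [ 461.09603869 -524.18954574   18.68411223] [ 485.99644435 -470.13275035   31.28762445]
```

View pics/s8.png

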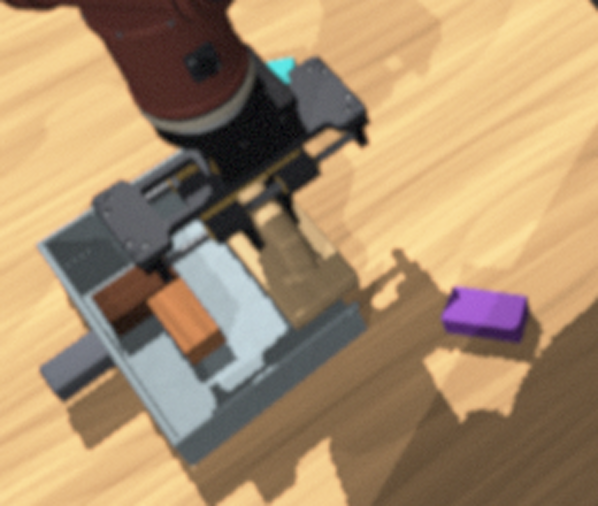

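Both offcuts are about 80 mm or more inside the pan. Lifting the block and taking it back to its pad.

drive_tool([
  [[0,0,0],[0,0,0.015],0.01],
  [[0,0,0],[0,0,0.025],0.01],
  [[0,0,0],[0,0,0.02],0.01],
  [[0,0,-0.02],[0.001,0.025,0],0.01],
  [[0,0,-0.02],[0.002,0.035,0],0.01],
  [[0,0,-0.02],[0.002,0.035,0],0.01],
  [[0,0,-0.02],[0.002,0.035,0],0.01],
  [[0,0,-0.02],[0.002,0.035,0],0.01],
])

```text
t: 38.1
eef_pos: [520.5, -231.5, 101.6]
tcp_rot: [0.001, 1.0, -0.011, 0.001]
contact_force: [0.7, 0.1, -2.4]
gripper_width: 21.8
gripper_force: 30.0
```

drive_tool([
  [[0,0,-0.02],[0.002,0.035,0],0.01],
  [[0,0,-0.02],[0.002,0.035,0],0.01],
  [[0,0,-0.02],[0.002,0.035,0],0.01],
  [[0,0,0],[0.002,0.035,0],0.01],
  [[0,0,0],[0.002,0.035,0],0.01],
  [[0,0,0],[0,0.025,0],0.01],
  [[0,0,0],[0,0.012,0],0.01],
  [[0,0,0],[0,0,0],0.01],
])

```text
t: 38.77
eef_pos: [530.7, -18.1, 101.2]
tcp_rot: [-0.0, 0.999, -0.039, 0.001]
contact_force: [-0.5, 0.1, -2.6]
gripper_width: 21.5
gripper_force: 30.0
```

drive_tool([
  [[0,0,0],[0,0,0],0.01],
  [[0,0,0],[0,0,0],0.01],
  [[0,0,0],[0,0,0],0.01],
  [[0,0,0],[0,0,0],0.01],
  [[0,0,0],[0,0,0],0.01],
  [[0,0,0],[0,0,0],0.01],
  [[0,0,0],[0,0,0],0.01],
  [[0,0,0],[0,0,0],0.01],
])

```text
t: 39.43
eef_pos: [530.1, -20.4, 99.8]
tcp_rot: [-0.0, 0.999, -0.04, -0.0]
contact_force: [0.2, 1.0, -1.9]
gripper_width: 21.9
gripper_force: 30.0
```

```bash
python3 - <<'E'
from h import *
s=robot.get_state(); q=s["tcp_rot"]; p=s["eef_pos"]; print(p.round(1),np.degrees(2*np.arctan2(q[2],q[1])),s["contact_force"].round(1),s["gripper_width"])
for n in ("scene","top"):
    im,d=cap(n)
    print(n,"sole",blob(n,d,p[:2],72,92,95),"rib",blob(n,d,p[:2],128,152,60))
E
```

```text
[530.1 -20.4  99.8] -4.633695814574384 [ 0.2  1.  -1.9] 21.854237273683406
scene sole {'mean': array([559.9, -34.8]), 'rect': (542.0, -23.9), 'dims': [61, 125], 'ang': 10.7, 'z': 80.1, 'sd': array([ 51., 124.]), 'n': 816} rib {'mean': array([559. , -24.9]), 'rect': (558.8, -20.9), 'dims': [47, 48], 'ang': 157.9, 'z': 140.4, 'sd': array([34., 54.]), 'n': 302}
top sole {'mean': array([478.1, -15.2]), 'rect': (481.8, -15.6), 'dims': [42, 61], 'ang': 88.4, 'z': 82.7, 'sd': array([40., 66.]), 'n': 281} rib {'mean': array([490.6, -15.7]), 'rect': (490.3, -16.1), 'dims': [20, 22], 'ang': 90.2, 'z': 143.3, 'sd': array([20., 22.]), 'n': 70}
```

drive_tool([
  [[0,0,0],[0,0.008,0],0.01],
  [[0,0,0],[0,0.007,0],0.01],
  [[0,0,0],[0,0,-0.015],0.01],
  [[0,0,0],[0,0,-0.02],0.01],
  [[0,0,0],[0,0,-0.012],0.01],
  [[0,0,0],[0,0,-0.005],0.01],
  [[0,0,0],[0,0,-0.003],0.01],
  [[0,0,0],[0,0,0],0.01],
])

```text
t: 40.2
eef_pos: [529.8, -4.9, 44.5]
tcp_rot: [-0.0, 0.999, -0.04, -0.0]
contact_force: [-0.6, -0.8, -2.5]
gripper_width: 21.9
gripper_force: 30.0
```

drive_tool([
  [[0,0,0],[0,0,-0.002],0.01],
  [[0,0,0],[0,0,-0.002],0.01],
  [[0,0,0],[0,0,-0.001],0.01],
  [[0,0,0],[0,0,0],0.01],
  [[0,0,0],[0,0,0],0.01],
  [[0,0,0],[0,0,0],0.01],
  [[0,0,0],[0,0,0],0.01],
  [[0,0,0],[0,0,0],0.01],
])

```text
t: 40.87
eef_pos: [530.2, -5.2, 40.1]
tcp_rot: [-0.0, 0.999, -0.04, 0.0]
contact_force: [0.2, -0.0, -1.8]
gripper_width: 21.7
gripper_force: 30.0
```

drive_tool([
  [[0,0,0],[0,0,-0.0006],0.01],
  [[0,0,0],[0,0,-0.0004],0.01],
  [[0,0,0],[0,0,0],0.01],
  [[0,0,0],[0,0,0],0.04],
  [[0,0,0],[0,0,0],0.06],
  [[0,0,0],[0,0,0],0.087],
  [[0,0,0],[0,0,0],0.087],
  [[0,0,0],[0,0,0],0.087],
])

```text
t: 41.53
eef_pos: [530.1, -5.2, 38.8]
tcp_rot: [-0.0, 0.999, -0.04, 0.0]
contact_force: [-0.0, 0.3, 0.3]
gripper_width: 47.2
gripper_force: 0.0
```

drive_tool([
  [[0,0,0],[0,0,0],0.087],
  [[0,0,0],[0,0,0.02],0.087],
  [[0,0,0],[0,0,0.03],0.087],
  [[0,0,0],[0,0,0.035],0.087],
  [[0,0,0],[0,0,0.035],0.087],
  [[0,0,0],[-0.02,-0.02,0.01],0.087],
  [[0,0,0],[-0.02,-0.03,0],0.087],
  [[0,0,0],[-0.02,-0.03,0],0.087],
])

```text
t: 42.2
eef_pos: [470.4, -85.7, 170.5]
tcp_rot: [0.001, 0.999, -0.039, 0.002]
contact_force: [0.3, -0.9, 0.0]
gripper_width: 86.7
gripper_force: 0.0
```

drive_tool([
  [[0,0,0],[-0.015,-0.035,0],0.087],
  [[0,0,0],[-0.015,-0.035,0],0.087],
  [[0,0,0],[-0.015,-0.035,0],0.087],
  [[0,0,0],[-0.015,-0.035,0],0.087],
  [[0,0,0],[0,-0.02,0],0.087],
  [[0,0,0],[0,0,0],0.087],
  [[0,0,0],[0,0,0],0.087],
  [[0,0,0],[0,0,0],0.087],
])

```text
t: 42.87
eef_pos: [410.0, -244.6, 168.6]
tcp_rot: [-0.0, 0.999, -0.04, -0.0]
contact_force: [-1.1, 0.5, 0.8]
gripper_width: 86.8
gripper_force: 0.0
```

```bash
python3 - <<'E'
from h import *
s=robot.get_state(); print(s["eef_pos"].round(1))
for n in("top","scene"):
    im,d=cap(n); np.savez(f"pics/{n}9.npz",im=im,d=d)
    for nm,xy,lo,hi,rad in [("rib",(530,-5),60,100,85),("sole",(530,-5),12,30,90),("caul",(431,403),50,69,85),("offs",(510,-490),10,32,60)]: print(n,nm,blob(n,d,xy,lo,hi,rad))
    cv2.imwrite(f"pics/{n}9.png",im)
E
```

```text
[ 410.  -244.6  168.6]
top rib {'mean': array([529.9,  -3.8]), 'rect': (530.9, -4.5), 'dims': [23, 99], 'ang': 175.5, 'z': 83.8, 'sd': array([22., 99.]), 'n': 323}
top sole {'mean': array([528.1,  -3. ]), 'rect': (530.6, -4.5), 'dims': [60, 140], 'ang': 175.9, 'z': 22.8, 'sd': array([ 71., 153.]), 'n': 741}
top caul {'mean': array([430. , 403.2]), 'rect': (430.1, 404.3), 'dims': [50, 122], 'ang': 88.2, 'z': 60.5, 'sd': array([ 50., 121.]), 'n': 827}
top offs {'mean': array([ 502.5, -495. ]), 'rect': (507.8, -501.1), 'dims': [71, 96], 'ang': 22.3, 'z': 23.9, 'sd': array([74., 97.]), 'n': 644}
scene rib {'mean': array([538.7, -11.6]), 'rect': (533.4, -8.5), 'dims': [23, 101], 'ang': 176.2, 'z': 80.2, 'sd': array([ 22., 102.]), 'n': 521}
scene sole {'mean': array([549.9, -19.8]), 'rect': (533.4, -8.2), 'dims': [61, 141], 'ang': 6.2, 'z': 20.2, 'sd': array([ 50., 149.]), 'n': 834}
scene caul {'mean': array([434.7, 397. ]), 'rect': (432.1, 400.2), 'dims': [56, 124], 'ang': 86.6, 'z': 56.5, 'sd': array([ 54., 123.]), 'n': 639}
scene offs {'mean': array([ 504.6, -494.7]), 'rect': (509.7, -500.5), 'dims': [60, 101], 'ang': 21.2, 'z': 22.3, 'sd': array([ 49., 103.]), 'n': 1241}
```

View pics/top9.png

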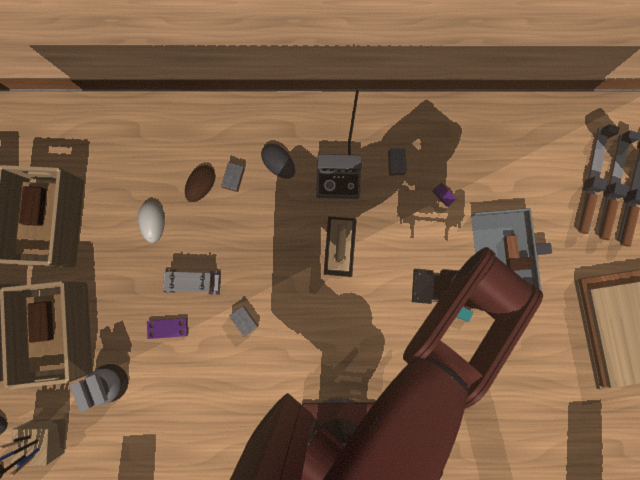

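View pics/scene9.png

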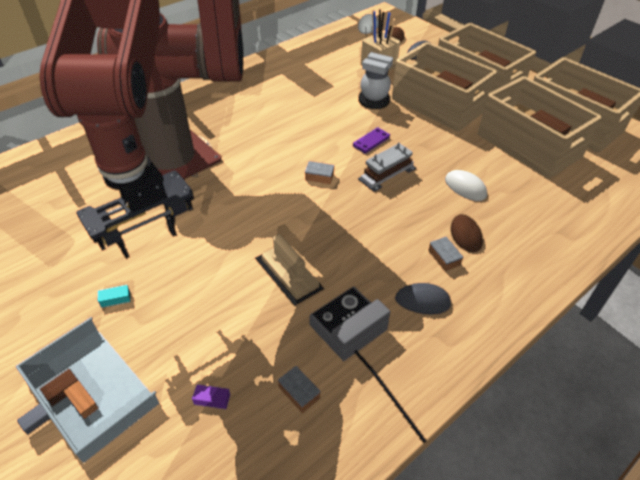

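Both views show the stack complete at (280,192) top, the block centred on its pad at (246,340), both offcuts in the pan at about (250,513), and the bystanders not moved.

```bash
python3 -c "
from bench import robot
print(robot.sign_off())"
```

```text
the job is handed in; nothing more can be done
None
```

The job is done and handed in at about 43 s: the middle and small layers and the caul are seated flat on the jig, the start key was held at 7–9 N for over half a second, both brown offcuts are well inside the pan, and the push block is back on its pad.

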